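# Unlock the folding lid stay and shut the sample case

### The arm

A 6-joint arm with a two-finger parallel gripper is mounted at the origin on a cart in front of the work surface, level with it; the furniture and walls round the work are solid. World frame = base frame: x ahead of the robot, y to its left, z up, the work surface at z = 0. Lengths are in m, angles in rad, forces in N, time in s.
With the tool pointing down it reaches from about 0.3 to 1 m from the base axis. Payload 5.1 kg.
Tool frame: the origin (TCP) lies midway between the tips of the shut fingers; the grasp point (between the pads) lies 19 mm behind it; z points along the fingers, y is the direction in which the jaws open and shut (so a half turn about z gives the same grasp; the last joint's range is limited). The gripper opens to 95 mm and grips with 3 to 60 N. Pads are 20 mm wide; open, the fingers measure 119 mm over their backs; the gripper's body (75 mm by 180 mm) begins 59 mm behind the grasp point.
Start: joints at [-1.415, 0.124, 1.65, -0, 1.367, -0.083], TCP at [0.154, -0.632, 0.215] pointing down, gripper open.
Joint ranges: [-2.61, 2.61], [-1.02, 2.33], [0.03, 2.71], [-1.35, 4.49], [0.32, 2.68], [-2.91, 2.91]. Speed limits (rad/s): [2.57, 2.57, 3.14, 3.14, 3.14, 3.14].

### API

Orientations are given as a unit quaternion [w, x, y, z].
In Python, from station import robot gives the robot as it stands.
- The arm moves only by the tool apply_moves, never from a script. Its argument "deltas" is one flat list of numbers, 7 for each row, row after row: the closure, from -1 (fully open) to 1 (shut), then the shift along the tool's x, y, z in m, then the turn, a rotation vector about the tool's x, y, z in degrees. A call has exactly 5 rows; each row is the pose to reach, as a shift and turn from the pose commanded when the call began, along the tool's axes at that moment; what a row does not reach only later rows make up. A row lasts 1/10 s, in which the tool goes at most 50 mm and 8.59 degrees, less where a joint would pass 70% of its speed; a pose out of reach is approached as far as the arm can. A call with a gripper value outside its range is refused whole. The fingers move at their own pace and stop on an object; "force" is the grip in N (left out, the last holds). Time passes only in rows, so rows that repeat a pose let the fingers close, or fill a call up. It gives the time, the measured TCP pose, the force and the opening at its end, in the units of the state.
- robot.observe(): the state, without advancing time (a new reading comes with each control period).
- robot.camera(name): name is "side" or "top"; returns (picture, depth): 384x512x3 uint8, blue, green, red; 384x512 float32, m along the optical axis (not along the pixel's ray), 0 where there is no reading.
- robot.get_calibration(name): a dict with "mtx" (3x3 intrinsics, pixels), "R" (3x3) and "t" (3): a world point X has camera coordinates R X + t. Camera axes: x right, y down, z forward; pixel columns grow to the right and rows downward; lengths in m; the calibration is good to about 2 mm. A picture is of the moment at which its call begins. get_calibration takes no time and is no camera call.
- robot.close_job(): hands the job in, once; it reports no verdict.
The state is a dict: "time_s": time; "q": joint angles; "dq": joint speeds; "joint_torque": joint torques, N m; "tcp_pos": TCP position; "tool_rot": TCP orientation; "wrist_force": force on the tool from outside, world axes, zero at the start; "wrist_torque": the same for the moment, N m; "opening": finger opening in m.
Only numpy, scipy, OpenCV 4.12 (cv2) and the standard library are available. Lean on these libraries where they do the work, as an engineer would, in place of code of your own. Each camera call takes 0.05 s, during which the arm holds its last target. There are 200 camera calls.

### The job

The lid of the grey sample case is propped open by a folding steel stay. Lift the stay by the knob on its knee, up and towards the front past centre so that it unlocks, lower the lid gently without letting it slam, and press it down on its seal with a firm hand (about 12 newtons, never over 20) for a second; then let go. Never force the lid while the stay is locked, do not drag or tip the case, and leave the things round it where they are.

Things in the scene. Friction and masses are not known exactly. Their poses are not given: they have to be found in the camera images.
- case: Loose open-topped grey case, 160 mm deep (x), 200 mm wide (y), 78 mm high, walls and floor 6 mm, about 2.5 kg; it slides if pushed sideways with some 12 N. Origin: centre of its underside. Its x axis points from its front to the hinge side at its back, y to its left, z up. The lid's hinge line runs along y at x = +78 mm, z = +81 mm.
- rim_front (a point): Middle of the front rim, at the case's x = -76 mm, z = +81 mm, where the lid meets a black rubber seal. The seal stands 0 to 4 mm above this point; how much differs from start to start and is not measured, so the height at which the lid meets it must be felt. It yields about 2 mm under a firm press.
- lid: The lid: a flat grey plate 162 x 204 x 4 mm with a 50 mm wide, 10 mm long finger lip. Origin on the hinge line, mid-width. Shut, its axes are the case's, it reaches from the hinge towards -x (edge at -159 mm, lip at -168 mm), underside z = 0, outer face z = 4 mm. It starts 84 degrees open, free edge up, leaning slightly to the front.
- lid_edge (a point): Point on the lid's outer face (which looks up when shut, to the back when open), mid-width, 110 mm from the hinge line: push and press the lid about here. Axes as the lid's. Stay unlocked, pushing takes 2 to 6 N (up to 10 with the knee barely past centre); friction then holds the lid at any angle, it does not fall. Stay locked, it does not give.
- knob (a point): Grip point of the steel knob on the stay's knee: a round bar, 10 mm diameter, 58 mm long, along the case's y axis, with a 16 mm collar at its inner (-y) end, 18 mm off this point; the stay's flat links are 37 mm off on the +y side. Lifting it takes 3 to 6 N. From the locked start it moves up and to the front; nothing lies under it but the case floor.
- stay_pivot (a point): Centre of the knob's circle (radius 41.1 mm, about the case's y), fixed in the case at x = -22, y = +42, z = +61 mm: on the axis of the stay's lower pivot. The knob starts above and behind it (54 degrees above level, hinge side), goes over the top to the front as the stay folds and the lid closes, and ends in front of it inside the case.
- knee_hinge (a joint): Bend of the stay's knee, rad: 0 is the locked start, against its stop; 0.21 is dead centre (links in line); beyond that the stay is unlocked and folds; about 3.1 with the lid shut. Turning the knob about stay_pivot by 1 rad near the start turns it by about 1.5 rad.
- lid_hinge (a joint): Angle of the lid in rad: 0 is the propped-open start, it grows as the lid closes; 1.466 is level. Resting on the seal it reads 1.43 to 1.48, pressed down up to 0.02 more.
- dish: Round glass-clear dish with seeds, 96 mm wide, 14 mm high, lying in the case, in its right half; origin centre of underside. Leave it there.
- tape: Roll of tape, 98 mm wide, 25 mm high, lying to the right of the case; origin centre of underside. Bystander.
- timer: White bench timer, 71 x 67 x 19 mm, lying to the left of the case; origin centre of underside. Bystander.
- vial: Glass vial with screw cap, 27 mm wide, 56 mm high, standing to the left of the case; origin centre of underside. Bystander.
Not all that is in view belongs to the job. Of the things that look like the dish, the smaller one is meant.

How it is judged:
On the way, in this order (a step that is already met when the one before it is completed fails the run):
1. the knee is past centre with the lid still up (value of joint knee_hinge above 0.35 rad and value of joint lid_hinge below 0.9 rad), for 0.1 s.
2. the lid is down and pressed on its seal with at least 7 N for 0.4 s (value of joint lid_hinge above 1.42 rad and contact force between the fingers and lid above 7 N), for 0.4 s.
At the end, for the whole second after the job is handed in: The lid lies shut on its seal (lid_hinge over 1.42 rad), the stay folded (knee_hinge over 2.5), the case standing level and still with the dish in it, and nothing touched (value of joint lid_hinge above 1.42 rad and value of joint knee_hinge above 2.5 rad and linear speed of case below 0.01 m/s and angle between case's own z axis and vertical below 0.03 rad and z of dish in the frame of case below 0.03 m).
It fails at once if the hand pushes on the lid with more than 22 N (contact force between the fingers and lid above 22 N).
It fails at once if the lid slams: it turns faster than 1.2 rad/s in its last 0.2 rad (value of joint lid_hinge above 1.25 rad and velocity of joint lid_hinge above 1.2 rad/s).
It fails at once if the case is dragged more than 12 mm or tipped (distance of case from where it was at the start of the episode above 0.012 m or angle between case's own z axis and vertical above 0.1 rad).
It fails at once if a thing beside the case is moved more than 15 mm (distance of any of tape, timer, vial from where it was at the start of the episode above 0.015 m).
It also fails if it takes over 67 s, if anything falls off the work surface, if the arm or the gripper's body presses on something with over 40 N, if the wrist force passes 120 N, or if a joint passes its speed limit or range.

## Working session

There is one attempt and no reset: what is moved stays moved. The work goes in short steps, Python scripts to look and compute and a tool call to move; the robot and the scene stay as the last step left them, time stands still between calls to the robot, and variables do not carry over. Pictures are saved under pics/ and viewed, about 8 in all and at most 12, crops included, and the job is handed in when it is done.

Besides the shell and the picture viewer there is one more tool, called after "Emit:" as name(argument=value, ...) on one line, values as JSON. apply_moves: Moves the arm, as the interface text tells. Its arguments: {"type":"object","properties":{"deltas":{"type":"array","items":{"type":"number"}},"force":{"type":"number"}},"required":["deltas"]}

```bash
mkdir -p pics; ls; python3 - <<'E'
from station import robot
import cv2,numpy as np
for n in("side","top"):
    p,d=robot.camera(n); cv2.imwrite(f"pics/{n}0.png",p); np.save(f"{n}0.npy",d)
    c=robot.get_calibration(n); print(n,c["mtx"].tolist(),np.round(c["R"],3).tolist(),c["t"], -c["R"].T@c["t"])
print(robot.observe())
E
```

```text
pics
side [[420.09720173891276, 0.0, 255.9253970552857], [0.0, 420.09720173891276, 186.31322336047685], [0.0, 0.0, 1.0]] [[-0.893, 0.45, 0.018], [0.322, 0.665, -0.674], [-0.316, -0.596, -0.738]] [ 0.42000998 -0.07413964  1.12090946] [0.75253449 0.52828679 0.77003116]
top [[380.1484371365732, 0.0, 255.3888966390335], [0.0, 380.1484371365732, 192.95247581181394], [0.0, 0.0, 1.0]] [[0.071, -0.997, 0.006], [-0.973, -0.07, -0.218], [0.218, 0.01, -0.976]] [-0.00613964  0.49209832  0.88306783] [0.28696812 0.01997485 0.96915301]
{'time_s': 0.1, 'q': array([-1.41460901e+00,  1.24488758e-01,  1.65150546e+00,  3.98065157e-05,
        1.36754457e+00, -8.25856510e-02]), 'dq': array([-0.00177116, -0.00127597, -0.00221265, -0.00089283,  0.00078765,
       -0.00085218]), 'joint_torque': array([ 9.32817202e-04, -4.18880332e+01, -3.61095965e+01,  7.77161960e-02,
        4.61464177e-02, -6.62334742e-05]), 'tcp_pos': array([ 0.15363321, -0.63098541,  0.21349727]), 'tool_rot': array([-9.73127581e-04,  9.92881905e-01,  1.19099018e-01, -1.63252391e-05]), 'wrist_force': array([-0.23372842, -0.83013317, -0.5895652 ]), 'wrist_torque': array([-0.00273724,  0.00933463,  0.00907053]), 'opening': 0.09518181548362031}
```

View pics/side0.png

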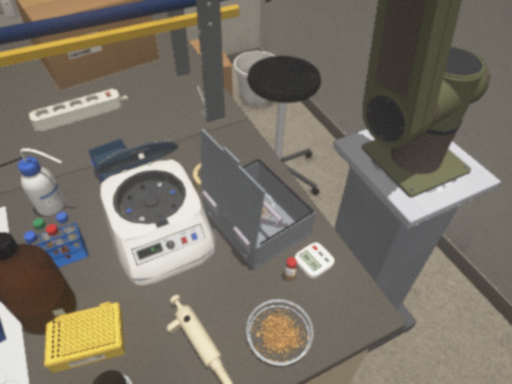

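View pics/top0.png

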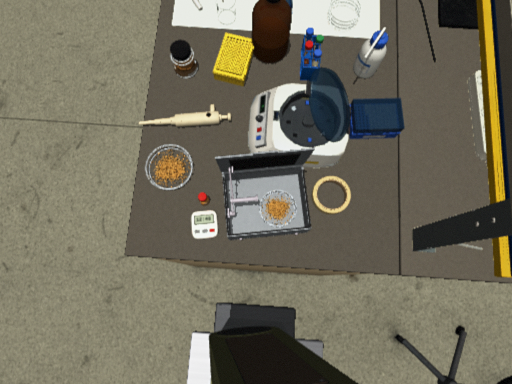

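The top view shows the case at about (268,200), its lid up on the far (+x) side and the knob bar near (243,201). The dish is at (278,208), the tape at (332,194), the timer at (204,224) and the vial at (203,198). I'll zoom in to measure.

```bash
python3 - <<'E'
import cv2,numpy as np
a=cv2.imread("pics/top0.png")[140:250,180:360]; b=cv2.imread("pics/side0.png")[125:285,180:345]
a=cv2.resize(a,None,fx=4.4,fy=4.4,interpolation=3); b=cv2.resize(b,None,fx=3.7,fy=3.7,interpolation=3)
cv2.imwrite("pics/topz.png",a); cv2.imwrite("pics/sidez.png",b)
E
cat > h.py <<'E'
import numpy as np
from station import robot
def ray(cam,uv,z):
    c=robot.get_calibration(cam); R,t,K=c["R"],c["t"],c["mtx"]
    C=-R.T@t; d=R.T@np.linalg.inv(K)@np.array([uv[0],uv[1],1.]); return C+d*(z-C[2])/d[2]
def cloud(cam,D):
    c=robot.get_calibration(cam); R,t,K=c["R"],c["t"],c["mtx"]
    v,u=np.mgrid[:384,:512]; P=np.stack([u,v,np.ones_like(u)],-1)@np.linalg.inv(K).T*D[...,None]
    return (P-t)@R
def proj(cam,X):
    c=robot.get_calibration(cam); p=c["mtx"]@(c["R"]@np.asarray(X)+c["t"]); return p[:2]/p[2]
E
```

```text
(no output)
```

View pics/topz.png

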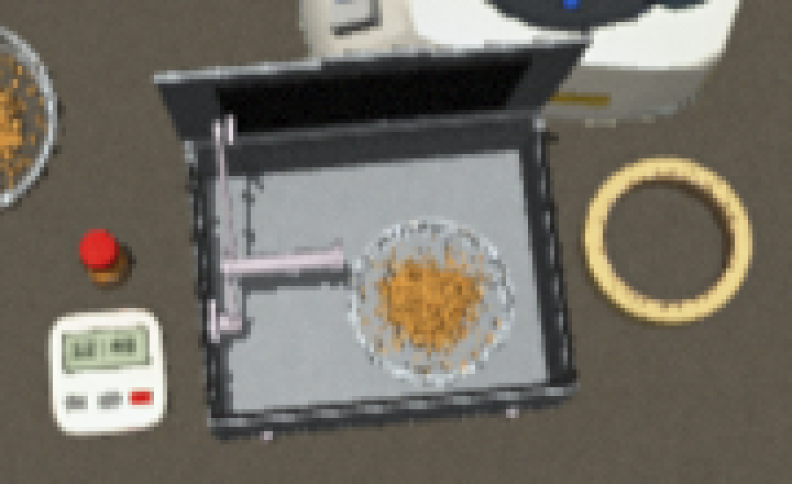

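View pics/sidez.png

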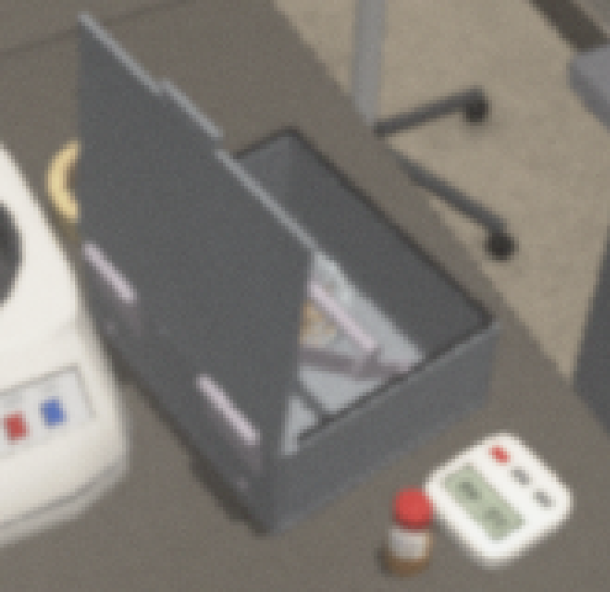

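The zooms show the front rim running (210,420)–(575,386) in the top crop, and the knob bar from (222,265) to (343,257) with its collar at the right end. I'll measure these from the depth cloud.

```bash
python3 - <<'E'
from h import *
import cv2
D=np.load("top0.npy");P=cloud("top",D)
m=np.zeros((384,512),bool);m[140:250,215:322]=1
print("table z",np.median(P[240:248,240:300,2]))
r=m&(P[...,2]>.073)&(P[...,2]<.088)
q=P[r];print(len(q))
rr=cv2.minAreaRect(q[:,:2].astype(np.float32)*1000);print(rr,cv2.boxPoints(rr))
f=lambda u,v:(u/4.4+180,v/4.4+140)
for n,uv,z in[("fl",(209,420),.081),("fr",(576,386),.081),("bl",(190,143),.081),("br",(548,122),.081),("knobL",(225,265),.094),("knobR",(343,257),.094),("collar",(343,257),.094),("lidL",(156,78),.24),("lidR",(592,40),.24)]:
    x=f(*uv);d=P[int(round(x[1])),int(round(x[0]))];print(n,np.round(ray("top",x,z),4),"depth",np.round(d,4))
i=np.round(np.array([f(u,265-(u-225)*8/118) for u in range(225,345,8)])).astype(int)
print(np.round(P[i[:,1],i[:,0]],3).tolist())
lid=m&(P[...,2]>.12)&(P[...,0]>.38);q=P[lid];print("lid",q.min(0),q.max(0))
S=cloud("side",np.load("side0.npy")); ms=np.zeros_like(m);ms[130:270,200:270]=1
q=S[ms&(S[...,2]>.12)&(S[...,2]<.235)];print(len(q),np.percentile(q,[2,50,98],0))
c=q.mean(0);u,s,vt=np.linalg.svd(q-c,full_matrices=False);print("n",vt[2],s)
for n,o in(("vial",(103,245)),("timer",(108,372)),("tape",(668,240)),("timerTR",(160,312))):print(n,ray("top",f(*o),.02),P[tuple(np.round(f(*o)).astype(int)[::-1])])
E
```

```text
table z -0.0009373367384002215
978
((512.2437744140625, -16.090042114257812), (231.21836853027344, 252.74354553222656), 9.44821548461914) [[ 377.4582     89.58946 ]
 [ 418.94757  -159.72545 ]
 [ 647.02936  -121.76955 ]
 [ 605.54      127.545364]]
fl [0.3792 0.0864 0.081 ] depth [0.3809 0.0858 0.0755]
fr [ 0.4112 -0.1073  0.081 ] depth [ 0.4226 -0.1199 -0.005 ]
bl [0.5303 0.1101 0.081 ] depth [0.5326 0.111  0.0772]
br [ 0.5566 -0.0861  0.081 ] depth [ 0.5817 -0.0975 -0.0038]
knobL [0.4609 0.0841 0.094 ] depth [0.4598 0.0839 0.1018]
knobR [0.4697 0.0216 0.094 ] depth [0.4893 0.0217 0.0054]
collar [0.4697 0.0216 0.094 ] depth [0.4893 0.0217 0.0054]
lidL [0.5163 0.1121 0.24  ] depth [0.518  0.1139 0.2325]
lidR [ 0.5489 -0.0856  0.24  ] depth [ 0.5996 -0.107   0.0998]
[[0.46, 0.084, 0.102], [0.461, 0.08, 0.097], [0.461, 0.075, 0.097], [0.462, 0.07, 0.097], [0.462, 0.068, 0.099], [0.462, 0.063, 0.096], [0.465, 0.059, 0.098], [0.465, 0.054, 0.1], [0.465, 0.049, 0.1], [0.466, 0.045, 0.098], [0.466, 0.042, 0.098], [0.466, 0.038, 0.098], [0.467, 0.033, 0.099], [0.467, 0.028, 0.096], [0.467, 0.024, 0.1]]
lid [ 0.49757694 -0.08542959  0.12029276] [0.56337243 0.11509545 0.24877315]
2883 [[ 0.52229831 -0.07753025  0.12241706]
 [ 0.54116275  0.03003616  0.18125227]
 [ 0.56218932  0.11624939  0.23305983]]
n [-0.98018875 -0.17222539 -0.09781836] [3.18812402 1.80041829 0.13280713]
vial [0.48229411 0.16108279 0.02      ] [0.47416258 0.156757   0.05529507]
timer [0.40873389 0.15080807 0.02      ] [0.40798286 0.14988951 0.01756481]
tape [ 0.50885222 -0.16612413  0.02      ] [ 0.5119924  -0.170254    0.00151793]
timerTR [0.44541638 0.12446486 0.02      ] [4.48446452e-01 1.27578043e-01 2.56441415e-05]
```

```bash
cat >> h.py <<'E'
from scipy.spatial.transform import Rotation as Ro
YAW=np.radians(9.4); O=np.array([.470,.001,0])
CX=np.array([np.cos(YAW),np.sin(YAW),0]);CY=np.array([-CX[1],CX[0],0]);Z=np.array([0,0,1.])
def W(x,y,z): return O+CX*x+CY*y+Z*z
def tool(tilt,spin=0):
    a=np.radians(tilt); y=CX*np.cos(a)+Z*np.sin(a); z=CX*np.sin(a)-Z*np.cos(a)
    return Ro.from_matrix(np.stack([CY,y,z],1))*Ro.from_euler('z',spin,degrees=True)
def plan(p,R):
    s=robot.observe();q=s["tool_rot"];C=Ro.from_quat(np.r_[q[1:],q[0]])
    print("t",s["time_s"],"tcp",np.round(s["tcp_pos"],4),"q",np.round(s["q"],2),"F",np.round(s["wrist_force"],1))
    print("delta",np.round(C.inv().apply(p-s["tcp_pos"]),4),"rot",np.round((C.inv()*R).as_rotvec(degrees=True),1))
E
python3 - <<'E'
from h import *
K=W(.0022,.042,.0943);T=tool(35);z=T.as_matrix()[:,2]
print(K,K+.015*z,K-.13*z)
plan(np.array([.25,-.25,.30]),tool(0)); plan(K-.13*z,T)
P=cloud("top",np.load("top0.npy"))
# centrifuge extents behind lid, in case frame
m=(P[...,2]>.03)&(P[...,0]>.55)&(P[...,0]<.9)&(abs(P[...,1])<.3)
q=P[m]-O; X=q@CX;Y=q@CY
for y0 in np.arange(-.2,.13,.03):
    k=(Y>y0)&(Y<=y0+.03)&(X>.1); 
    print(round(y0,2),[ (round(x,2),round(float(q[k&(X>x)&(X<=x+.03),2].max()),3)) for x in np.arange(.1,.3,.03) if (k&(X>x)&(X<=x+.03)).any()])
E
```

```text
[0.46531077 0.04279535 0.0943    ] [0.47379889 0.04420055 0.08201272] [0.39174708 0.03061696 0.20078977]
t 0.1 tcp [ 0.1536 -0.631   0.2135] q [-1.41  0.12  1.65  0.    1.37 -0.08] F [-0.2 -0.8 -0.6]
delta [ 0.1838 -0.3476 -0.0858] rot [ -0.1  -0.1 -85.7]
t 0.1 tcp [ 0.1536 -0.631   0.2135] q [-1.41  0.12  1.65  0.    1.37 -0.08] F [-0.2 -0.8 -0.6]
delta [ 0.3878 -0.5865  0.0139] rot [-28.2  26.  -82.9]
-0.2 [(np.float64(0.1), 0.176), (np.float64(0.13), 0.188), (np.float64(0.16), 0.194), (np.float64(0.19), 0.198), (np.float64(0.22), 0.199), (np.float64(0.25), 0.199)]
-0.17 [(np.float64(0.1), 0.212), (np.float64(0.13), 0.22), (np.float64(0.16), 0.223), (np.float64(0.19), 0.229), (np.float64(0.22), 0.23), (np.float64(0.25), 0.222)]
-0.14 [(np.float64(0.1), 0.223), (np.float64(0.13), 0.237), (np.float64(0.16), 0.245), (np.float64(0.19), 0.245), (np.float64(0.22), 0.241), (np.float64(0.25), 0.227), (np.float64(0.28), 0.1)]
-0.11 [(np.float64(0.1), 0.103), (np.float64(0.13), 0.237), (np.float64(0.16), 0.252), (np.float64(0.19), 0.253), (np.float64(0.22), 0.235), (np.float64(0.25), 0.104),
[... 184 characters left out ...]
5), 0.104), (np.float64(0.28), 0.102)]
-0.05 [(np.float64(0.1), 0.101), (np.float64(0.13), 0.103), (np.float64(0.16), 0.104), (np.float64(0.19), 0.104), (np.float64(0.22), 0.102), (np.float64(0.25), 0.102), (np.float64(0.28), 0.089)]
-0.02 [(np.float64(0.1), 0.083), (np.float64(0.13), 0.09), (np.float64(0.16), 0.089), (np.float64(0.19), 0.09), (np.float64(0.22), 0.087), (np.float64(0.25), 0.082), (np.float64(0.28), 0.075)]
0.01 [(np.float64(0.13), 0.07), (np.float64(0.16), 0.064), (np.float64(0.19), 0.054), (np.float64(0.22), 0.046), (np.float64(0.25), 0.04)]
0.04 []
0.07 []
0.1 [(np.float64(0.22), 0.035), (np.float64(0.25), 0.033)]
0.13 [(np.float64(0.22), 0.034), (np.float64(0.25), 0.034)]
```

Emit:
apply_moves(deltas=[-0.3,0.015,-0.03,-0.03,0,0,-8,-0.3,0.04,-0.075,-0.06,0,0,-16,-0.3,0.06,-0.12,-0.085,0,0,-24,-0.3,0.085,-0.16,-0.085,0,0,-32,-0.3,0.11,-0.205,-0.085,0,0,-40], force=15)

```text
time_s: 0.6
tcp_pos: [0.2092, -0.4166, 0.3006]
tool_rot: [0.001, 0.891, 0.454, 0.0]
wrist_force: [0.4, 0.2, 0.2]
opening: 0.0635
```

```bash
python3 - <<'E'
from h import *
plan(np.array([.30,-.03,.30]),tool(0))
E
```

```text
t 0.6 tcp [ 0.2092 -0.4166  0.3006] q [-1.22 -0.34  1.93  0.    1.54 -0.59] F [0.4 0.2 0.2]
delta [ 0.3661 -0.154  -0.    ] rot [  0.1   0.1 -45.4]
```

Emit:
apply_moves(deltas=[-0.1,0.045,-0.02,0,0,0,-8,-0.1,0.09,-0.04,0,0,0,-16,-0.1,0.135,-0.06,0,0,0,-24,-0.1,0.18,-0.078,0,0,0,-32,-0.1,0.225,-0.095,0,0,0,-40])

```text
time_s: 1.1
tcp_pos: [0.2653, -0.1785, 0.299]
tool_rot: [0.0, 0.682, 0.731, 0.0]
wrist_force: [0.6, 0.0, 0.8]
opening: 0.052
```

```bash
python3 - <<'E'
from h import *
T=tool(35);z=T.as_matrix()[:,2];K=W(.0022,.042,.0943)
plan(K-.13*z,T)
E
```

```text
t 1.1 tcp [ 0.2653 -0.1785  0.299 ] q [-0.76 -0.72  2.18  0.    1.69 -0.83] F [0.6 0.  0.8]
delta [0.2    0.1404 0.0983] rot [-34.9   1.7  -5.3]
```

Emit:
apply_moves(deltas=[-0.1,0.045,0.02,0,-7,0.3,-1,-0.1,0.09,0.045,0,-14,0.7,-2,-0.1,0.13,0.08,0.02,-21,1,-3,-0.1,0.17,0.11,0.05,-28,1.3,-4,-0.1,0.2,0.14,0.07,-34.9,1.7,-5.3])

```text
time_s: 1.6
tcp_pos: [0.3986, 0.0212, 0.2331]
tool_rot: [0.193, 0.619, 0.726, 0.228]
wrist_force: [1.5, 0.8, -0.9]
opening: 0.0521
```

Emit:
apply_moves(deltas=[-0.1,0,0,0,0,0,0,-0.1,0,0,0,0,0,0,-0.1,0,0,0,0,0,0,-0.1,0,0,0,0,0,0,-0.1,0,0,0,0,0,0])

```text
time_s: 2.1
tcp_pos: [0.3982, 0.0186, 0.2368]
tool_rot: [0.193, 0.62, 0.726, 0.227]
wrist_force: [-0.1, 1.2, 0.3]
opening: 0.0526
```

```bash
python3 - <<'E'
from h import *
import cv2
T=tool(35);z=T.as_matrix()[:,2];K=W(.0022,.042,.0943)
plan(K+.013*z,T)
p,d=robot.camera("side"); cv2.imwrite("pics/s1.png",cv2.resize(p[100:285,180:400],None,fx=3,fy=3,interpolation=3))
E
```

```text
t 2.1 tcp [0.3982 0.0186 0.2368] q [-0.26 -1.02  2.5   0.26  1.12 -0.47] F [-0.1  1.2  0.3]
delta [ 0.0134 -0.0234  0.17  ] rot [-0.3  0.2 -0.3]
```

View pics/s1.png

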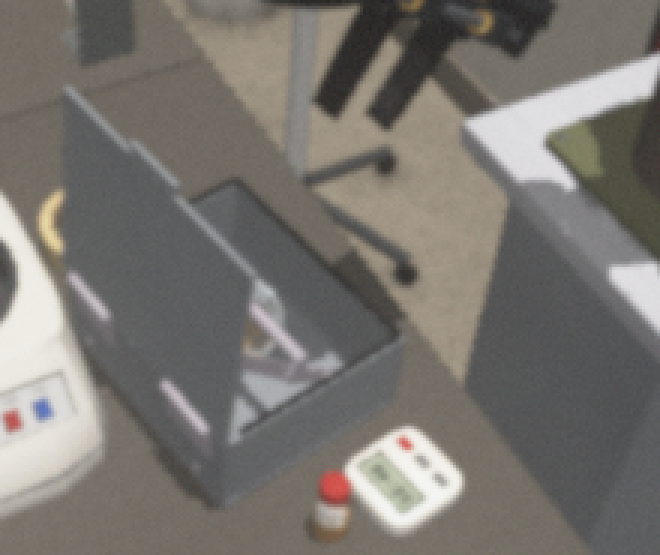

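The gripper hangs above and in front of the case, its fingers at about (350,110) in the crop, with clear space before the knob. The pose sits at the q2 limit, so I'll move in gradually.

Emit:
apply_moves(deltas=[-0.1,0.005,-0.01,0.02,0,0,0,-0.1,0.01,-0.0234,0.04,0,0,0,-0.1,0.0134,-0.0234,0.07,0,0,0,-0.1,0.0134,-0.0234,0.09,0,0,0,-0.1,0.0134,-0.0234,0.09,0,0,0])

```text
time_s: 2.65
tcp_pos: [0.4258, 0.0384, 0.1442]
tool_rot: [0.189, 0.62, 0.727, 0.225]
wrist_force: [0.2, 0.2, -0.7]
opening: 0.052
```

```bash
python3 - <<'E'
from h import *
import cv2
T=tool(35);z=T.as_matrix()[:,2];K=W(.0022,.042,.0943)
plan(K+.013*z,T)
E
```

```text
t 2.65 tcp [0.4258 0.0384 0.1442] q [-0.16 -0.85  2.58  0.24  0.86 -0.43] F [ 0.2  0.2 -0.7]
delta [-0.0022  0.005   0.0766] rot [-0.8 -0.  -0.3]
```

Emit:
apply_moves(deltas=[-0.1,-0.001,0.003,0.015,-0.8,0,0,-0.1,-0.002,0.005,0.03,-0.8,0,0,-0.1,-0.002,0.005,0.042,-0.8,0,0,-0.1,-0.002,0.005,0.05,-0.8,0,0,-0.1,-0.002,0.005,0.05,-0.8,0,0])

```text
time_s: 3.15
tcp_pos: [0.4594, 0.0412, 0.1094]
tool_rot: [0.196, 0.618, 0.725, 0.232]
wrist_force: [-0.7, -0.0, 0.0]
opening: 0.0524
```

```bash
python3 - <<'E'
from h import *
import cv2
T=tool(35);z=T.as_matrix()[:,2];K=W(.0022,.042,.0943)
plan(K+.013*z,T)
p,d=robot.camera("side");t,e=robot.camera("top")
a=cv2.resize(p[120:270,200:330],None,fx=3.5,fy=3.5,interpolation=3);b=cv2.resize(t[150:250,215:315],None,fx=3.5,fy=3.5,interpolation=3)
b=cv2.copyMakeBorder(b,0,a.shape[0]-b.shape[0],0,0,0)[:, :345]
cv2.imwrite("pics/s2.png",np.hstack([a,b]))
E
```

```text
t 3.15 tcp [0.4594 0.0412 0.1094] q [-0.14 -0.67  2.56  0.27  0.68 -0.46] F [-0.7 -0.   0. ]
delta [ 0.0006 -0.0039  0.0288] rot [ 0.3  0.1 -0.3]
```

View pics/s2.png

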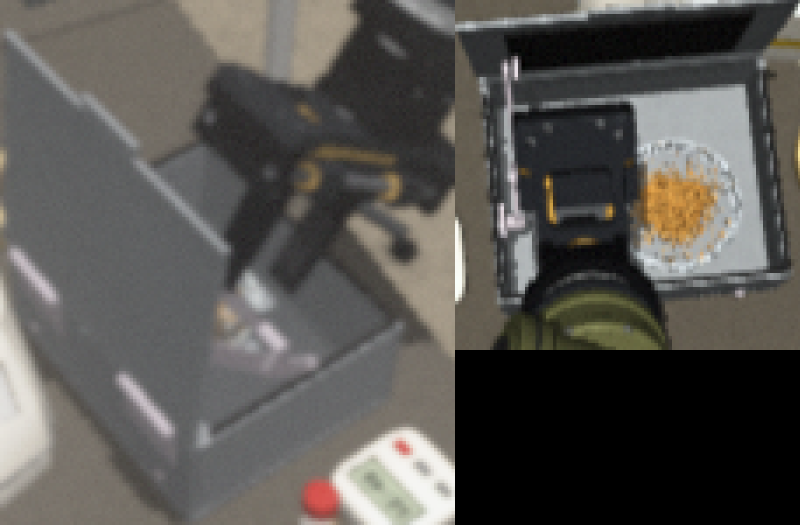

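The fingers straddle the line of the knob bar, and the body is clear of both the lid and the links. I'll advance and close.

Emit:
apply_moves(deltas=[-0.1,0,-0.002,0.008,0,0,0,-0.1,0,-0.004,0.016,0,0,0,-0.1,0,-0.004,0.023,0,0,0,-0.1,0,-0.004,0.029,0,0,0,-0.1,0,-0.004,0.029,0,0,0])

```text
time_s: 3.75
tcp_pos: [0.4722, 0.0443, 0.0815]
tool_rot: [0.195, 0.618, 0.726, 0.231]
wrist_force: [0.3, -0.1, 0.5]
opening: 0.0523
```

Emit:
apply_moves(deltas=[0.3,0,0,0,0,0,0,0.6,0,0,0,0,0,0,0.8,0,0,0,0,0,0,0.9,0,0,0,0,0,0,1,0,0,0,0,0,0], force=12)

```text
time_s: 4.25
tcp_pos: [0.4726, 0.0441, 0.0832]
tool_rot: [0.196, 0.618, 0.725, 0.232]
wrist_force: [0.0, -0.5, 0.8]
opening: 0.0177
```

```bash
python3 - <<'E'
from h import *
T=tool(35);z=T.as_matrix()[:,2];K=W(.0022,.042,.0943)
plan(K+.013*z,T);print(robot.observe()["opening"])
E
```

```text
t 4.25 tcp [0.4726 0.0441 0.0832] q [-0.12 -0.57  2.55  0.3   0.58 -0.48] F [ 0.  -0.5  0.8]
delta [-0.0001  0.0003 -0.0003] rot [ 0.4  0.  -0.2]
0.0176746532870077
```

Emit:
apply_moves(deltas=[1,0,0,0,0,0,0,1,0,0,0,0,0,0,1,0,0,0,0,0,0,1,0,0,0,0,0,0,1,0,0,0,0,0,0])

```text
time_s: 4.75
tcp_pos: [0.474, 0.0442, 0.0848]
tool_rot: [0.198, 0.617, 0.725, 0.233]
wrist_force: [4.1, 2.7, 0.9]
opening: 0.0093
```

```bash
python3 - <<'E'
from h import *
T=tool(35);M=T.as_matrix()
plan(robot.observe()["tcp_pos"],T)
# arc about pivot: shift in tool axes for each knob angle from 54
P=lambda a: W(-.022+.0411*np.cos(np.radians(a)),.042,.061+.0411*np.sin(np.radians(a)))
for a in range(54,111,4): print(a,np.round(M.T@(P(a)-P(54)),4))
E
```

```text
t 4.75 tcp [0.474  0.0442 0.0848] q [-0.12 -0.57  2.55  0.3   0.58 -0.48] F [4.1 2.7 0.9]
delta [0. 0. 0.] rot [ 0.6  0.1 -0.2]
54 [0. 0. 0.]
58 [-0.     -0.001  -0.0027]
62 [ 0.     -0.0022 -0.0053]
66 [-0.     -0.0036 -0.0078]
70 [-0.     -0.0052 -0.0102]
74 [ 0.     -0.0069 -0.0125]
78 [ 0.     -0.0088 -0.0146]
82 [-0.     -0.0108 -0.0167]
86 [ 0.     -0.013  -0.0186]
90 [-0.     -0.0153 -0.0203]
94 [ 0.     -0.0177 -0.0218]
98 [-0.     -0.0202 -0.0232]
102 [ 0.     -0.0228 -0.0245]
106 [-0.     -0.0255 -0.0255]
110 [-0.     -0.0282 -0.0263]
```

Gripped at 9.3 mm opening, which matches the 10 mm bar. Now lift along the arc.

Emit:
apply_moves(deltas=[1,0,-0.0005,-0.0014,0,0,0,1,0,-0.001,-0.0027,0,0,0,1,0,-0.0016,-0.004,0,0,0,1,0,-0.0022,-0.0053,0,0,0,1,0,-0.0036,-0.0078,0,0,0], force=22)

```text
time_s: 5.25
tcp_pos: [0.4669, 0.043, 0.0893]
tool_rot: [0.198, 0.617, 0.725, 0.234]
wrist_force: [6.3, 4.0, 0.3]
opening: 0.0089
```

Emit:
apply_moves(deltas=[1,0,-0.0016,-0.0024,0,0,0,1,0,-0.0033,-0.0047,0,0,0,1,0,-0.0052,-0.0068,0,0,0,1,0,-0.0072,-0.0089,0,0,0,1,0,-0.0072,-0.0089,0,0,0])

```text
time_s: 5.75
tcp_pos: [0.4564, 0.0412, 0.0933]
tool_rot: [0.199, 0.617, 0.724, 0.234]
wrist_force: [2.3, 2.5, 2.6]
opening: 0.0093
```

```bash
python3 - <<'E'
from h import *
s=robot.observe();z=Ro.from_quat(np.r_[s["tool_rot"][1:],s["tool_rot"][0]]).as_matrix()[:,2]
k=s["tcp_pos"]-.013*z-O; print(k@CX,k@CY,k[2],np.degrees(np.arctan2(k[2]-.061,k@CX+.022)),s["wrist_force"],s["q"])
E
```

```text
-0.014478953147131492 0.04187003703536106 0.10387717314867194 80.05101223257788 [2.32370199 2.52976343 2.60037671] [-0.13952099 -0.66324665  2.58256339  0.2940186   0.64100291 -0.48290343]
```

Emit:
apply_moves(deltas=[1,0,-0.0022,-0.0019,0,0,0,1,0,-0.0045,-0.0036,0,0,0,1,0,-0.0069,-0.0051,0,0,0,1,0,-0.0094,-0.0065,0,0,0,1,0,-0.012,-0.0078,0,0,0])

```text
time_s: 6.25
tcp_pos: [0.4436, 0.0389, 0.0946]
tool_rot: [0.2, 0.617, 0.724, 0.235]
wrist_force: [7.9, 5.0, 4.8]
opening: 0.0092
```

```bash
python3 - <<'E'
from h import *
import cv2
s=robot.observe();z=Ro.from_quat(np.r_[s["tool_rot"][1:],s["tool_rot"][0]]).as_matrix()[:,2]
k=s["tcp_pos"]-.013*z-O; print(k@CX,k@CY,k[2],np.degrees(np.arctan2(k[2]-.061,k@CX+.022)),s["wrist_force"],s["q"])
p,d=robot.camera("side")
S=cloud("side",d);ms=np.zeros((384,512),bool);ms[120:250,195:262]=1
q=S[ms&(S[...,2]>.11)&(S[...,2]<.25)]-O;X=q@CX
for a in range(110,245,20):
    k=(q[:,2]>a/1e3)&(q[:,2]<a/1e3+.02);print(a,np.round(np.percentile(X[k],[10,50,90]),3) if k.any() else 0)
cv2.imwrite("pics/s3.png",cv2.resize(p[100:285,180:400],None,fx=3,fy=3,interpolation=3))
E
```

```text
-0.027455643834341265 0.04176982593301667 0.1051050285547783 97.05147643625405 [7.85283696 4.9807915  4.81379644] [-0.15493813 -0.72686295  2.61261339  0.29702825  0.67361962 -0.49129361]
110 [0.073 0.075 0.077]
130 [0.067 0.07  0.072]
150 [0.062 0.064 0.067]
170 [0.057 0.059 0.061]
190 [0.051 0.054 0.056]
210 [0.046 0.048 0.051]
230 [0.041 0.044 0.046]
```

View pics/s3.png

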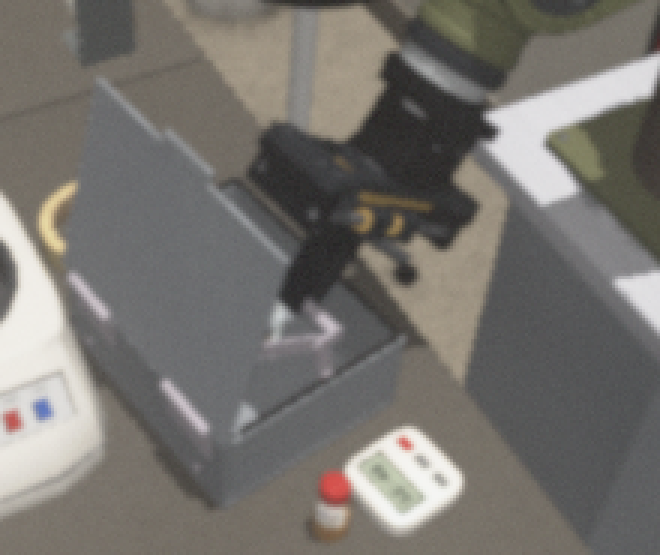

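The stay has folded past centre (knob near 97–100°) and the lid leans about 15° forward. The case looks unmoved. I'll release and back out.

Emit:
apply_moves(deltas=[0.6,0,0,0,0,0,0,0.3,0,0,0,0,0,0,0.2,0,0,0,0,0,0,0.2,0,0,0,0,0,0,0.2,0,0,-0.01,0,0,0])

```text
time_s: 6.8
tcp_pos: [0.4331, 0.0381, 0.0955]
tool_rot: [0.194, 0.618, 0.726, 0.231]
wrist_force: [-0.5, -0.3, -0.2]
opening: 0.0374
```

Emit:
apply_moves(deltas=[0.2,0,0,-0.015,0,0,0,0.2,0,0,-0.03,0,0,0,0.2,0,0,-0.045,0,0,0,0.2,0,0.01,-0.06,0,0,0,0.2,0,0.03,-0.07,3,0,0])

```text
time_s: 7.3
tcp_pos: [0.4169, 0.0348, 0.1709]
tool_rot: [0.18, 0.623, 0.731, 0.212]
wrist_force: [0.5, -0.1, 0.9]
opening: 0.0383
```

```bash
python3 - <<'E'
from h import *
plan(np.array([.40,.03,.36]),tool(0))
plan(W(.12,0,.33),tool(0))
plan(W(.11,0,.20),tool(0))
E
```

```text
t 7.3 tcp [0.4169 0.0348 0.1709] q [-0.17 -0.88  2.54  0.21  0.96 -0.4 ] F [ 0.5 -0.1  0.9]
delta [-0.0018  0.0862 -0.1692] rot [32.3 -0.  -0.3]
t 7.3 tcp [0.4169 0.0348 0.1709] q [-0.17 -0.88  2.54  0.21  0.96 -0.4 ] F [ 0.5 -0.1  0.9]
delta [-0.041   0.2263 -0.0454] rot [32.3 -0.  -0.3]
t 7.3 tcp [0.4169 0.0348 0.1709] q [-0.17 -0.88  2.54  0.21  0.96 -0.4 ] F [ 0.5 -0.1  0.9]
delta [-0.0412  0.1484  0.0592] rot [32.3 -0.  -0.3]
```

Emit:
apply_moves(deltas=[0.6,0,0.015,-0.035,7,0,0,1,0,0.03,-0.07,14,0,0,1,0,0.05,-0.105,21,0,0,1,0,0.07,-0.14,28,0,0,1,0,0.086,-0.165,32.3,0,-0.3])

```text
time_s: 7.8
tcp_pos: [0.4043, 0.0324, 0.3603]
tool_rot: [-0.0, 0.646, 0.763, -0.001]
wrist_force: [0.2, -0.5, -0.1]
opening: 0.0037
```

```bash
python3 - <<'E'
from h import *
plan(W(.085,0,.33),tool(0))
plan(W(.085,0,.188),tool(0))
E
```

```text
t 7.8 tcp [0.4043 0.0324 0.3603] q [-0.05 -0.49  1.94 -0.    1.69 -0.22] F [ 0.2 -0.5 -0.1]
delta [-0.042   0.1447  0.0301] rot [-0.1  0.   0.1]
t 7.8 tcp [0.4043 0.0324 0.3603] q [-0.05 -0.49  1.94 -0.    1.69 -0.22] F [ 0.2 -0.5 -0.1]
delta [-0.042   0.1449  0.1721] rot [-0.1  0.   0.1]
```

Emit:
apply_moves(deltas=[1,-0.01,0.035,0,0,0,0,1,-0.02,0.07,0,0,0,0,1,-0.03,0.105,0.01,0,0,0,1,-0.042,0.145,0.03,0,0,0,1,-0.042,0.145,0.06,0,0,0])

```text
time_s: 8.3
tcp_pos: [0.5568, 0.0141, 0.2958]
tool_rot: [-0.0, 0.646, 0.763, 0.0]
wrist_force: [-0.2, 0.9, -1.0]
opening: 0.0005
```

Emit:
apply_moves(deltas=[1,0,0,0.035,0,0,0,1,0,0,0.07,0,0,0,1,0,0,0.1,0,0,0,1,0,0,0.111,0,0,0,1,0,0,0.111,0,0,0])

```text
time_s: 8.8
tcp_pos: [0.5519, 0.015, 0.1843]
tool_rot: [-0.002, 0.646, 0.763, -0.001]
wrist_force: [0.1, -0.4, -0.2]
opening: 0.0001
```

```bash
python3 - <<'E'
from h import *
import cv2
plan(W(.066,0,.188),tool(0))
p,d=robot.camera("side")
cv2.imwrite("pics/s4.png",cv2.resize(p[80:285,150:370],None,fx=2.8,fy=2.8,interpolation=3))
E
```

```text
t 8.8 tcp [0.5519 0.015  0.1843] q [-0.07 -0.07  1.9   0.    1.32 -0.24] F [ 0.1 -0.4 -0.2]
delta [-0.0004 -0.0171 -0.0036] rot [-0.2 -0.1  0.1]
```

View pics/s4.png

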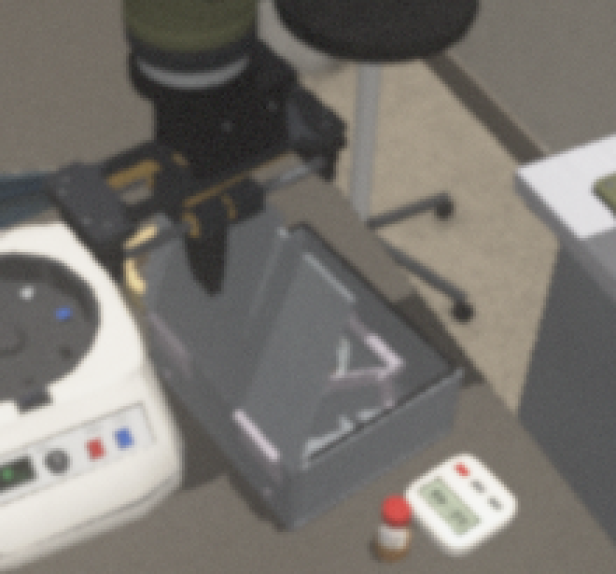

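The closed fingers stand just behind the lid, with tips at about (210,290) in the crop. I'll start pushing along the lid's arc.

Emit:
apply_moves(deltas=[1,0,-0.01,0,0,0,0,1,0,-0.017,0,0,0,0,1,0,-0.022,0,0,0,0,1,0,-0.026,0,0,0,0,1,0,-0.03,0,0,0,0])

```text
time_s: 9.35
tcp_pos: [0.5237, 0.0099, 0.1874]
tool_rot: [0.001, 0.646, 0.763, 0.001]
wrist_force: [3.6, 1.2, -1.1]
opening: 0.0003
```

```bash
cat >> h.py <<'E'
def lid(off=.008,view=False):
    s=robot.observe();p=s["tcp_pos"]-O;x,z=p@CX,p[2];f=s["wrist_force"]
    print("t",s["time_s"],"x,z",round(x,4),round(z,4),"Fcase",np.round([f@CX,f@CY,f[2]],1))
    c=np.arctan2(.078-(x-off),z-.081)+np.arcsin(.004/np.hypot(.078-x+off,z-.081));print("phi~",np.degrees(c),"r",np.hypot(.078-x+off,z-.081))
E
python3 -c "
from h import *
lid()
for a in range(16,92,3):
  b=np.radians(a);print(a,round(.078-.11*np.sin(b)+.004*np.cos(b)+.008,4),round(.081+.11*np.cos(b)+.004*np.sin(b),4))"
```

```text
t 9.35 x,z 0.0545 0.1874 Fcase [ 3.8  0.6 -1.1]
phi~ 18.57594765592701 r 0.11092890564493202
16 0.0595 0.1878
19 0.054 0.1863
22 0.0485 0.1845
25 0.0431 0.1824
28 0.0379 0.18
31 0.0328 0.1773
34 0.0278 0.1744
37 0.023 0.1713
40 0.0184 0.1678
43 0.0139 0.1642
46 0.0097 0.1603
49 0.0056 0.1562
52 0.0018 0.1519
55 -0.0018 0.1474
58 -0.0052 0.1427
61 -0.0083 0.1378
64 -0.0111 0.1328
67 -0.0137 0.1277
70 -0.016 0.1224
73 -0.018 0.117
76 -0.0198 0.1115
79 -0.0212 0.1059
82 -0.0224 0.1003
85 -0.0232 0.0946
88 -0.0238 0.0888
91 -0.0241 0.0831
```

Contact at about 3.8 N, as expected. Continuing at about 0.5 rad/s.

Emit:
apply_moves(deltas=[1,0,-0.0055,0.002,0,0,0,1,0,-0.011,0.004,0,0,0,1,0,-0.016,0.0065,0,0,0,1,0,-0.021,0.009,0,0,0,1,0,-0.026,0.012,0,0,0])

```text
time_s: 9.85
tcp_pos: [0.4979, 0.0056, 0.175]
tool_rot: [0.0, 0.646, 0.763, 0.001]
wrist_force: [1.0, 1.1, 3.2]
opening: 0.0004
```

```bash
python3 -c "
from h import *
lid()"
```

```text
t 9.85 x,z 0.0283 0.175 Fcase [1.2 0.9 3.2]
phi~ 33.64205877396639 r 0.11028803108368658
```

Emit:
apply_moves(deltas=[1,0,-0.005,0.003,0,0,0,1,0,-0.0095,0.0065,0,0,0,1,0,-0.014,0.01,0,0,0,1,0,-0.018,0.014,0,0,0,1,0,-0.022,0.018,0,0,0])

```text
time_s: 10.35
tcp_pos: [0.4759, 0.002, 0.1563]
tool_rot: [-0.0, 0.646, 0.763, 0.0]
wrist_force: [1.3, -0.8, 3.5]
opening: 0.0005
```

```bash
python3 -c "
from h import *
lid()"
```

```text
t 10.35 x,z 0.006 0.1563 Fcase [ 1.2 -1.   3.5]
phi~ 48.83703815383341 r 0.10989567989680382
```

Emit:
apply_moves(deltas=[1,0,-0.004,0.0045,0,0,0,1,0,-0.0075,0.009,0,0,0,1,0,-0.011,0.0135,0,0,0,1,0,-0.014,0.0185,0,0,0,1,0,-0.0165,0.0235,0,0,0])

```text
time_s: 10.85
tcp_pos: [0.4597, -0.0006, 0.1327]
tool_rot: [-0.0, 0.646, 0.763, 0.0]
wrist_force: [-0.5, -0.6, 2.2]
opening: 0.0002
```

```bash
python3 -c "
from h import *
lid()"
```

```text
t 10.85 x,z -0.0104 0.1327 Fcase [-0.6 -0.5  2.2]
phi~ 63.917162439254405 r 0.10939248143389121
```

Emit:
apply_moves(deltas=[1,0,-0.002,0.004,0,0,0,1,0,-0.004,0.008,0,0,0,1,0,-0.006,0.0125,0,0,0,1,0,-0.0075,0.017,0,0,0,1,0,-0.0085,0.021,0,0,0])

```text
time_s: 11.35
tcp_pos: [0.4515, -0.002, 0.1117]
tool_rot: [-0.0, 0.646, 0.763, 0.0]
wrist_force: [-1.2, -1.1, 2.3]
opening: 0.0001
```

Emit:
apply_moves(deltas=[1,0,-0.001,0.003,0,0,0,1,0,-0.0015,0.006,0,0,0,1,0,-0.002,0.009,0,0,0,1,0,-0.0025,0.012,0,0,0,1,0,-0.003,0.015,0,0,0])

```text
time_s: 11.85
tcp_pos: [0.4489, -0.0025, 0.097]
tool_rot: [0.0, 0.646, 0.763, 0.0]
wrist_force: [-0.8, 0.2, 0.6]
opening: 0.0006
```

```bash
python3 -c "
from h import *
lid()"
```

```text
t 11.85 x,z -0.0214 0.097 Fcase [-0.7  0.4  0.6]
phi~ 83.61799475428153 r 0.10860753487500378
```

Emit:
apply_moves(deltas=[1,0,0,0.001,0,0,0,1,0,0,0.0022,0,0,0,1,0,0,0.0034,0,0,0,1,0,0,0.0047,0,0,0,1,0,0,0.006,0,0,0])

```text
time_s: 12.35
tcp_pos: [0.449, -0.0025, 0.0913]
tool_rot: [0.0, 0.646, 0.763, 0.0]
wrist_force: [-2.0, -0.0, 0.7]
opening: 0.0007
```

Emit:
apply_moves(deltas=[1,0,0,0.0005,0,0,0,1,0,0,0.001,0,0,0,1,0,0,0.0015,0,0,0,1,0,0,0.002,0,0,0,1,0,0,0.002,0,0,0])

```text
time_s: 12.85
tcp_pos: [0.4489, -0.0025, 0.0892]
tool_rot: [0.0, 0.646, 0.763, 0.001]
wrist_force: [-0.9, 0.5, -0.2]
opening: 0.0005
```

Emit:
apply_moves(deltas=[1,0,0,0.0005,0,0,0,1,0,0,0.001,0,0,0,1,0,0,0.0015,0,0,0,1,0,0,0.0015,0,0,0,1,0,0,0.0015,0,0,0])

```text
time_s: 13.35
tcp_pos: [0.449, -0.0025, 0.0877]
tool_rot: [0.0, 0.646, 0.763, 0.001]
wrist_force: [-0.1, -0.2, 0.7]
opening: 0.0005
```

Emit:
apply_moves(deltas=[1,0,0,0.0005,0,0,0,1,0,0,0.001,0,0,0,1,0,0,0.0015,0,0,0,1,0,0,0.0015,0,0,0,1,0,0,0.0015,0,0,0])

```text
time_s: 13.85
tcp_pos: [0.4489, -0.0025, 0.0863]
tool_rot: [0.0, 0.646, 0.763, 0.0]
wrist_force: [0.2, 1.2, 1.0]
opening: 0.0004
```

Emit:
apply_moves(deltas=[1,0,0,0.0005,0,0,0,1,0,0,0.001,0,0,0,1,0,0,0.0015,0,0,0,1,0,0,0.0015,0,0,0,1,0,0,0.0015,0,0,0])

```text
time_s: 14.35
tcp_pos: [0.4489, -0.0025, 0.0856]
tool_rot: [0.0, 0.646, 0.763, 0.0]
wrist_force: [-4.0, 1.0, 6.5]
opening: 0.0002
```

```bash
python3 - <<'E'
from h import *
import cv2
lid()
p,d=robot.camera("side")
S=cloud("side",d);q=S-O;X=q@CX;Y=q@CY
m=(q[...,2]>.06)&(q[...,2]<.12)&(X>-.09)&(X<.08)&(Y>.04)&(Y<.1)
for a in np.arange(-.09,.08,.02):
    k=m&(X>a)&(X<a+.02);print(round(a,2),k.sum(),np.round(np.median(q[k][:,2]),4) if k.any() else 0)
cv2.imwrite("pics/s5.png",cv2.resize(p[80:285,150:370],None,fx=2.8,fy=2.8,interpolation=3))
E
```

```text
t 14.35 x,z -0.0213 0.0856 Fcase [-3.8  1.7  6.5]
phi~ 89.66357288305686 r 0.10744338173257235
-0.09 68 0.0846
-0.07 201 0.0846
-0.05 209 0.0847
-0.03 210 0.0845
-0.01 218 0.0845
0.01 222 0.0844
0.03 232 0.0843
0.05 235 0.0844
0.07 122 0.0844
```

View pics/s5.png

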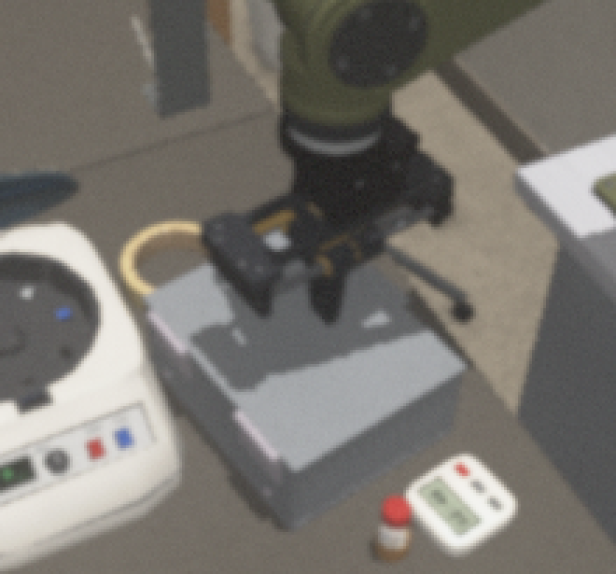

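The lid lies flat (outer face at z ≈ 84.5 mm all over) and I feel 6.5 N. I'll press slightly further to about 12 N.

Emit:
apply_moves(deltas=[1,0,0,0.0003,0,0,0,1,0,0,0.0005,0,0,0,1,0,0,0.0005,0,0,0,1,0,0,0.0005,0,0,0,1,0,0,0.0005,0,0,0])

```text
time_s: 14.9
tcp_pos: [0.4489, -0.0025, 0.0855]
tool_rot: [-0.0, 0.646, 0.763, 0.0]
wrist_force: [-5.3, 0.4, 10.4]
opening: 0.0004
```

```bash
python3 -c "
from h import *
lid()"
```

```text
t 14.9 x,z -0.0213 0.0855 Fcase [-5.2  1.2 10.4]
phi~ 89.74589445683672 r 0.10744063464618252
```

Emit:
apply_moves(deltas=[1,0,-0.0002,0.0002,0,0,0,1,0,-0.0003,0.0003,0,0,0,1,0,-0.0003,0.0003,0,0,0,1,0,-0.0003,0.0003,0,0,0,1,0,-0.0003,0.0003,0,0,0])

```text
time_s: 15.4
tcp_pos: [0.4489, -0.0025, 0.0855]
tool_rot: [0.0, 0.646, 0.763, 0.001]
wrist_force: [-5.5, 1.3, 10.6]
opening: 0.0006
```

Emit:
apply_moves(deltas=[1,0,0,0,0,0,0,1,0,0,0,0,0,0,1,0,0,0,0,0,0,1,0,0,0,0,0,0,1,0,0,0,0,0,0])

```text
time_s: 15.9
tcp_pos: [0.4489, -0.0025, 0.0854]
tool_rot: [0.0, 0.646, 0.763, 0.0]
wrist_force: [-4.8, 0.2, 10.0]
opening: 0.0006
```

Emit:
apply_moves(deltas=[1,0,0,0,0,0,0,1,0,0,0,0,0,0,1,0,0,0,0,0,0,1,0,0,0,0,0,0,1,0,0,0,0,0,0])

```text
time_s: 16.4
tcp_pos: [0.4489, -0.0025, 0.0854]
tool_rot: [0.0, 0.646, 0.763, 0.001]
wrist_force: [-4.8, 0.7, 9.7]
opening: 0.0001
```

More than 1.5 s at about 11 N. Now lift off straight up.

Emit:
apply_moves(deltas=[1,0,0,-0.001,0,0,0,1,0,0,-0.003,0,0,0,1,0,0,-0.01,0,0,0,1,0,0,-0.025,0,0,0,1,0,0,-0.05,0,0,0])

```text
time_s: 16.9
tcp_pos: [0.4472, -0.0024, 0.1329]
tool_rot: [-0.001, 0.646, 0.763, -0.001]
wrist_force: [-0.8, -0.3, 0.2]
opening: 0.0006
```

Emit:
apply_moves(deltas=[1,0,0,-0.03,0,0,0,1,0,0,-0.06,0,0,0,1,0,0,-0.08,0,0,0,1,0,0,-0.08,0,0,0,1,0,0,-0.08,0,0,0])

```text
time_s: 17.4
tcp_pos: [0.4484, -0.0026, 0.2136]
tool_rot: [0.0, 0.646, 0.763, 0.001]
wrist_force: [0.4, -0.5, -0.5]
opening: 0.0004
```

```bash
python3 - <<'E'
from h import *
import cv2
lid()
p,d=robot.camera("side");S=cloud("side",d);q=S-O;X=q@CX;Y=q@CY
m=(q[...,2]>.06)&(q[...,2]<.12)&(abs(Y)<.1)
for a in np.arange(-.09,.08,.03):
    k=m&(X>a)&(X<a+.03);print(round(a,2),k.sum(),np.round(np.median(q[k][:,2]),4) if k.any() else 0)
cv2.imwrite("pics/s6.png",cv2.resize(p[80:285,150:370],None,fx=2.8,fy=2.8,interpolation=3))
E
```

```text
t 17.4 x,z -0.0219 0.2136 Fcase [ 0.3 -0.6 -0.5]
phi~ 40.45609311830789 r 0.17096324843520977
-0.09 553 0.0849
-0.06 914 0.0848
-0.03 947 0.0847
0.0 985 0.0846
0.03 1029 0.0843
0.06 1153 0.0838
```

View pics/s6.png

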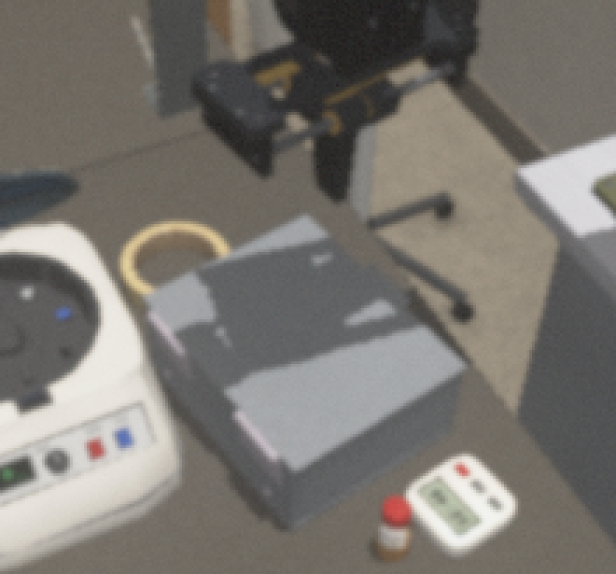

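The lid lies shut, the case and its neighbours (vial, timer, tape) are in place, and the hand is clear. I'm handing in.

```bash
python3 -c "
from station import robot
print(robot.close_job())"
```

```text
the job is handed in; nothing more can be done
None
```

I unlocked the stay, closed the lid slowly, pressed it on its seal and handed the job in at about 17.4 s. The hand-in reports no verdict.

- **Stay:** I gripped the knob and carried it over the top to about 97–100° on its circle. The lid then leaned about 15° from vertical, so the stay had unlocked with the lid still up.
- **Lowering:** I pushed the lid down along its arc with shut fingers, at about 0.5 rad/s or slower. The force was about 4 N or less until it met the seal.
- **Pressing:** The wrist readings stayed at about 11–12 N in total (about 10 N downward and 5 N sideways) for 1.5 s, slightly under the 12 N asked. Then I lifted off.
- **Last checks:** The depth image shows the lid level, with its outer face at about 84–85 mm and the front about 1 mm higher than the hinge side. In the last picture the case, vial, timer and tape look unmoved.
- **Not checked:** The knee angle and the dish can't be seen under the shut lid. I infer the folded stay from the lid being down. There was no unexpected force on the way.

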